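# Raise the price-card post on the sauce stall to its second stop and hold it

## Robot

A 6-joint arm with a two-finger parallel gripper is mounted at the origin on the work surface. World frame = base frame: x ahead of the robot, y to its left, z up, the work surface at z = 0. Lengths are in m, angles in rad, forces in N, time in s.
With the tool pointing down it reaches from about 0.3 to 0.775 m from the base axis. Payload 14.6 kg.
Tool frame: the origin (TCP) lies at the very end of the fingers, on their centre line; the grasp point (between the pads) lies 19 mm behind it (ctrl.grip_depth is the distance from the TCP to the grasp point, in m); z points along the fingers, x is the direction in which the jaws open and shut, and the axes are right-handed (so a half turn about z gives the same grasp; the last joint's range is limited). The gripper opens to 94 mm and grips with 3 to 60 N. Pads are 16 mm wide; open, the fingers measure 119 mm over their backs; the gripper's body (75 mm by 177 mm) begins 78 mm behind the grasp point.
Start: joints at [-1.388, 0.3, 1.521, -0, 1.321, -0.067], TCP at [0.136, -0.533, 0.205] pointing down, gripper open.
Joint ranges: [-3.03, 3.03], [-0.79, 2.21], [0.23, 2.52], [-1.04, 4.18], [0, 3.07], [-2.55, 2.55]. Speed limits (rad/s): [2.22, 2.22, 2.57, 3.14, 3.14, 3.14].

## Interface

Orientations are given as a 3x3 rotation matrix whose columns are the frame's x, y, z axes.
In Python, from workcell import sensors, optics, ctrl gives the robot as it stands.
- The arm moves only by the tool arm_command, never from a script. Its argument "increments" is a list of rows, each an object of numbers: "tx", "ty", "tz": the shift along the tool's x, y, z in units of 25 mm (1.0 is 25 mm); "roll": the turn about the tool's z in degrees; "fingers": the gripper command: -1 is fully open, 1 is shut, values between are in proportion. A call has 1 to 12 rows; each row is the pose to reach, as a shift and turn from the pose commanded when the call began, along the tool's axes at that moment; what a row does not reach only later rows make up. A row lasts 1/12 s, in which the tool goes at most 41.7 mm and 7.16 degrees, less where a joint would pass 70% of its speed; a pose out of reach is approached as far as the arm can. A call with a gripper value outside its range is refused whole. The fingers move at their own pace and stop on an object; "grip_force" is the grip in N (left out, the last holds). Time passes only in rows, so rows that repeat a pose let the fingers close. It gives the time, the measured TCP pose, the force and the opening at its end, in the units of the state.
- sensors.state(): the state, without advancing time (a new reading comes with each control period).
- optics.get_image(name): name is "side" or "top"; returns a dict with "frame" (384x512x3 uint8, blue, green, red), "K" (3x3 intrinsics, pixels), "xyz" and "attitude" of the camera in the world. Camera axes: x right, y up, looking along -z (the intrinsics and any distortion apply to the point x, -y, -z); pixel columns grow to the right and rows downward; lengths in m; the calibration is good to about 2 mm. A picture is of the moment at which its call begins. There is no depth.
- ctrl.sign_off(): hands the job in, once; it reports no verdict.
The state is a dict: "clock": time; "q": joint angles; "dq": joint speeds; "effort": joint torques, N m; "tool_pos": TCP position; "tool_rot": TCP orientation; "ft_force": force on the tool from outside, world axes, zero at the start; "torque": the same for the moment, N m; "gripper_width": finger opening in m.
Only numpy, scipy, OpenCV 4.12 (cv2) and the standard library are available. Lean on these libraries where they do the work, as an engineer would, in place of code of your own. Each camera call takes 0.05 s, during which the arm holds its last target. There are 200 camera calls.

## Task

Raise the telescopic price-card post on the stall so that I can slip a card into its clip: pinch in the two release buttons on its black grip, gently, because it is thin plastic, draw it up past the first stop, and let the buttons spring back out so that it locks at the second stop. Finish still holding the grip lightly up there, with the buttons out, to steady it while I put the card in. Keep the post standing where it is and leave everything else on the stall alone.

Things in the scene. Friction and masses are not known exactly. Their poses are not given: they have to be found in the camera images.
- post: Telescopic price-card post, loose, 1.8 kg: dark round steel foot 140 mm across, 12 mm thick; bright outer tube 25 mm across with four holes up each side and a black collar at its top, 160 mm up; sliding out of it, a steel inner tube with a black grip. The only stand with a grip and buttons. Origin: centre of the foot's underside; z up, y through the two buttons.
- mast (a joint): How far the inner tube with its grip is drawn up, in m: 0 stowed, stops at 0.040 (first), 0.080 (second), 0.120 (third). With the buttons out, pins lock it both ways at a stop (1.5 mm play); let out between stops they ride on the tube wall and drop in at the next. Moving mass 0.2 to 0.26 kg, sinks if not held; drawing up takes 3 to 5 N. Pulling it while locked lifts the whole post.
- grip_centre (a point): Centre of the grip, midway between the buttons; rises with it (186 mm above the table stowed, 266 mm at the second stop). z up, y from button B to A. Grip: plastic, 30 (x) by 36 (y) by 52 mm tall. A cap 16 mm wide, 26 mm tall is centred on each y face: 50 mm over both caps when out, 38 mm when in. Squeeze with 40 N a side at most.
- clip_top (a point): Top edge of the steel card clip on the grip: two lips 52 mm long (along x), 8 mm thick together, rising 18 mm above the grip; 44 mm above the centre of the grip. Empty.
- btn_a (a joint): Release button A on the grip's +y face, m: 0 out, 0.006 fully in. Sprung: starts to move at 12 N, fully in at 19 N; pin free of its hole from 0.004. By itself it stands at about 0.0025 while its pin rides on the wall between stops, and springs out to 0 in a hole. A grip of 8 to 11 N on the caps holds the post without pushing them in.
- btn_b (a joint): Release button B, on the grip's -y face; the same as A.
- card_stand: Bystander: one-piece stand with a card already in it, round steel foot 90 mm across, thin rod, white card 105 by 74 mm, 209 mm tall. Origin: centre of its underside. No grip, no buttons.
- bottle_a: Bystander: sauce bottle, 54 mm across, 185 mm tall. Origin: centre of its underside.
- bottle_b: Bystander: sauce bottle, dark, 54 mm across, 185 mm tall. Origin: centre of its underside.
- jar_a: Bystander: jar, 68 mm across, 80 mm tall. Origin: centre of its underside.
- jar_b: Bystander: jar, 68 mm across, 80 mm tall. Origin: centre of its underside.
- spoon_pot: Bystander: white open pot, 72 mm across, 75 mm tall. Origin: centre of its underside.
- card_reader: Bystander: flat card reader 150 by 72 by 20 mm. Origin: centre of its underside.
- taster_tray: Bystander: shallow wooden tray 110 by 150 by 22 mm. Origin: centre of its underside.
There are look-alikes about, which are no part of the job. What is shaped like the post but orange is not meant.

How it is judged:
By the outcome, as a careful person would: the job done as asked, in the order asked, and still so for the second after the job is handed in, while the arm keeps its last pose, push and grip.
It also fails if it takes over 38 s, if anything falls off the work surface, if the arm or the gripper's body presses on something with over 40 N, if the wrist force passes 120 N, or if a joint passes its speed limit or range.

## Working session

There is one attempt and no reset: what is moved stays moved. The work goes in short steps, Python scripts to look and compute and a tool call to move; the robot and the scene stay as the last step left them, time stands still between calls to the robot, and variables do not carry over. Pictures are saved under pics/ and viewed, about 8 in all and at most 12, crops included, and the job is handed in when it is done.

Besides the shell and the picture viewer there is one more tool, called as name(argument=value, ...), one argument or row to a line, values as JSON. arm_command: Moves the arm, as the interface text tells. Its arguments: {"type":"object","properties":{"increments":{"type":"array"},"grip_force":{"type":"number"}},"required":["increments"]}

```bash
mkdir -p pics; ls
python3 - <<'E'
from workcell import sensors,optics,ctrl
import cv2,numpy as np
for n in("top","side"):
    d=optics.get_image(n);cv2.imwrite(f"pics/{n}0.png",d["frame"]);np.savez(f"{n}0.npz",**{k:np.array(v) for k,v in d.items()})
    print(n,{k:np.round(v,4).tolist() for k,v in d.items() if k!="frame"})
print(sensors.state(),ctrl.grip_depth)
E
```

```text
pics
top {'K': [[480.8831, 0.0, 254.1194], [0.0, 480.8831, 194.3373], [0.0, 0.0, 1.0]], 'xyz': [0.3035, -0.0014, 1.787], 'attitude': [[-0.0184, 0.9935, -0.1124], [-0.9998, -0.0189, -0.0039], [-0.006, 0.1123, 0.9937]]}
side {'K': [[402.102, 0.0, 263.4468], [0.0, 402.102, 186.1134], [0.0, 0.0, 1.0]], 'xyz': [0.3074, 1.048, 1.0962], 'attitude': [[-0.9868, 0.0936, -0.132], [-0.161, -0.651, 0.7418], [-0.0165, 0.7532, 0.6575]]}
{'clock': 0.1, 'q': array([-1.38757513e+00,  3.00415959e-01,  1.52147698e+00, -1.93839473e-05,
        1.32072828e+00, -6.65686655e-02]), 'dq': array([-0.00162869, -0.00178006, -0.00208812, -0.00152955, -0.00151524,
        0.00191618]), 'effort': array([ 8.85029931e-04, -5.32644796e+01, -3.53282976e+01,  7.09212665e-02,
        2.35120731e-02, -6.67363543e-05]), 'tool_pos': array([ 0.13592776, -0.53270496,  0.20496062]), 'tool_rot': array([[ 2.47204902e-01, -9.68963206e-01, -2.05868195e-04],
       [-9.68962683e-01, -2.47204983e-01,  1.00792291e-03],
       [-1.02753186e-03, -4.96848856e-05, -9.99999471e-01]]), 'ft_force': array([ 0.42575409,  0.00385915, -0.41669167]), 'torque': array([ 0.00421664, -0.04662345, -0.00419293]), 'gripper_width': 0.09400152153405363} 0.0188
```

View pics/top0.png

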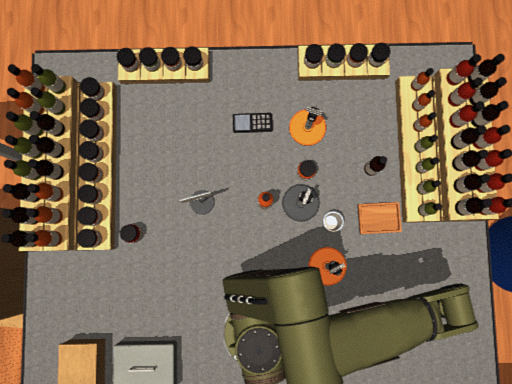

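View pics/side0.png

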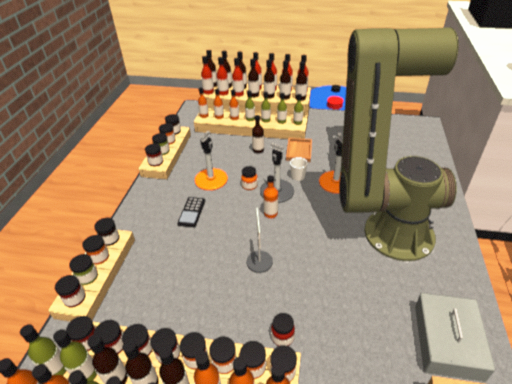

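The top view shows a dark foot with a black grip at (301,202). Look-alikes are the orange feet at (308,127) and (327,266), and the card_stand at (203,202), which has a thin rod and a white card. In the side view these are at (277,188), (211,179), (335,180) and (260,262). I choose (301,202), the only dark foot with a grip, and check it in a close crop.

```bash
cat > h.py <<'E'
import numpy as np,cv2
def ray(d,u,v):
    r=np.linalg.inv(d["K"])@[u,v,1]; r=d["attitude"]@[r[0],-r[1],-r[2]]; return np.array(d["xyz"]),r/np.linalg.norm(r)
def onz(d,u,v,z):
    o,r=ray(d,u,v); return o+r*(z-o[2])/r[2]
def proj(d,p):
    c=np.array(d["attitude"]).T@(np.array(p)-d["xyz"]); q=d["K"]@[c[0],-c[1],-c[2]]; return q[:2]/q[2]
def two(d1,p1,d2,p2):
    o1,a=ray(d1,*p1);o2,b=ray(d2,*p2); s=np.linalg.lstsq(np.c_[a,-b],o2-o1,rcond=None)[0]
    A=o1+a*s[0];B=o2+b*s[1]; return (A+B)/2,np.linalg.norm(A-B)
def crop(d,u,v,w,h,k): return cv2.resize(d["frame"][v:v+h,u:u+w],None,fx=k,fy=k,interpolation=cv2.INTER_CUBIC)
E
python3 - <<'E'
from h import *
t=np.load("top0.npz");s=np.load("side0.npz")
a=crop(t,270,170,60,60,8); b=crop(s,250,140,40,60,8)
cv2.imwrite("pics/c1.png",np.hstack([a,b]))
# foot: table grey vs darker foot
f=t["frame"][175:230,275:330].astype(int)
print(f[27,::3].tolist())
for z in (0,.012): print(onz(t,300,202,z).round(3))
print(onz(s,277,190,.012).round(3))
for n,(u,v,z) in dict(bottle=(265,200,.18),jar=(308,169,.08),pot=(333,221,.075),or1=(308,127,.01),or2=(327,266,.01),cs=(203,203,0),tray=(380,218,.02)).items(): print(n,onz(t,u,v,z).round(3))
E
```

```text
[[83, 91, 90], [129, 137, 142], [107, 117, 120], [88, 88, 93], [87, 90, 93], [86, 87, 92], [89, 88, 90], [69, 73, 73], [84, 93, 97], [108, 114, 118], [163, 176, 188], [6, 9, 9], [66, 68, 69], [92, 90, 92], [87, 89, 92], [102, 107, 111], [117, 126, 132], [124, 130, 138], [123, 134, 139]]
[ 0.474 -0.165  0.   ]
[ 0.472 -0.164  0.012]
[ 0.467 -0.159  0.012]
bottle [ 0.465 -0.031  0.18 ]
jar [ 0.584 -0.19   0.08 ]
pot [ 0.396 -0.274  0.075]
or1 [ 0.756 -0.203  0.01 ]
or2 [ 0.236 -0.256  0.01 ]
cs [0.477 0.197 0.   ]
tray [ 0.407 -0.455  0.02 ]
```

View pics/c1.png

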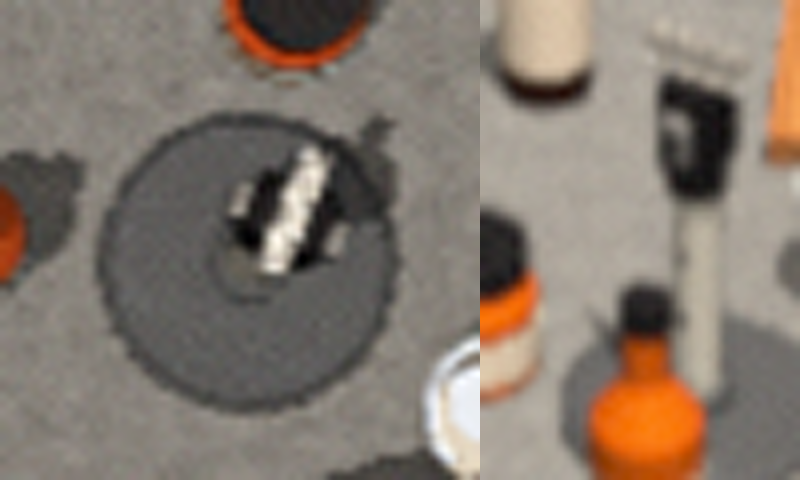

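The crop confirms the choice: dark foot centred at (301,203), bright tube, black grip, light caps at (300,195) and (312,200), and the clip running across between them.

Run:
```python
from h import *
from workcell import sensors
t=np.load("top0.npz");s=np.load("side0.npz")
T=lambda x,y:(270+x/8-.5,170+y/8-.5)
S=lambda x,y:(250+(x-480)/8-.5,140+y/8-.5)
print("foot",onz(t,*T(248,262),.012))
e1,e2=onz(t,*T(316,150),.23),onz(t,*T(273,270),.23)
print("clip",(e1+e2)/2,np.linalg.norm(e1-e2),"yaw",np.degrees(np.arctan2(*(e1-e2)[[1,0]])))
a,b=onz(t,*T(240,200),.199),onz(t,*T(338,240),.199)
print("caps",(a+b)/2,np.linalg.norm(a-b),"jaw yaw",np.degrees(np.arctan2(*(a-b)[[1,0]])))
f1,f2=onz(s,*S(655,38),.225),onz(s,*S(745,68),.225)
print("sideclip",(f1+f2)/2,np.linalg.norm(f1-f2),np.degrees(np.arctan2(*(f1-f2)[[1,0]])))
print(two(t,T(295,209),s,S(700,52)))
R=sensors.state()["tool_rot"];print("toolx yaw",np.degrees(np.arctan2(R[1,0],R[0,0])))
```

```text
foot [ 0.47143133 -0.16577924  0.012     ]
clip [ 0.47173467 -0.16513126  0.23      ] 0.052333710087045175 yaw -21.269145428800126
caps [ 0.47091856 -0.16595414  0.199     ] 0.043751437038724125 jaw yaw 66.48388989070864
sideclip [ 0.4688364  -0.16497576  0.225     ] 0.04808217754944719 -21.871718108661955
(array([ 0.4707377 , -0.16595691,  0.22493283]), np.float64(0.0038023977928930345))
toolx yaw -75.68781818159697
```

arm_command(
  increments=[
    {"tz": -1.3,"fingers": -1},
    {"tz": -2.6},
    {"tz": -3.8},
    {"tx": -1.2,"ty": -1.8,"tz": -3.8,"roll": 4},
    {"tx": -2.2,"ty": -3.3,"tz": -3.8,"roll": 8},
    {"tx": -3.2,"ty": -4.8,"tz": -3.8,"roll": 12},
    {"tx": -4.2,"ty": -6.3,"tz": -3.8,"roll": 16},
    {"tx": -5.1,"ty": -7.7,"tz": -3.8,"roll": 20},
    {"tx": -6.0,"ty": -9.1,"tz": -3.8,"roll": 24},
    {"tx": -6.9,"ty": -10.5,"tz": -3.8,"roll": 28},
    {"tx": -7.8,"ty": -11.9,"tz": -3.8,"roll": 32},
    {"tx": -8.7,"ty": -13.3,"tz": -3.8,"roll": 36.3},
  ],
)

```text
$.increments[0]: bad value
```

arm_command(
  increments=[
    {"tx": 0,"ty": 0,"tz": -1.3,"roll": 0,"fingers": -1},
    {"tx": 0,"ty": 0,"tz": -2.6,"roll": 0,"fingers": -1},
    {"tx": 0,"ty": 0,"tz": -3.8,"roll": 0,"fingers": -1},
    {"tx": -1.2,"ty": -1.8,"tz": -3.8,"roll": 4,"fingers": -1},
    {"tx": -2.2,"ty": -3.3,"tz": -3.8,"roll": 8,"fingers": -1},
    {"tx": -3.2,"ty": -4.8,"tz": -3.8,"roll": 12,"fingers": -1},
    {"tx": -4.2,"ty": -6.3,"tz": -3.8,"roll": 16,"fingers": -1},
    {"tx": -5.1,"ty": -7.7,"tz": -3.8,"roll": 20,"fingers": -1},
    {"tx": -6.0,"ty": -9.1,"tz": -3.8,"roll": 24,"fingers": -1},
    {"tx": -6.9,"ty": -10.5,"tz": -3.8,"roll": 28,"fingers": -1},
    {"tx": -7.8,"ty": -11.9,"tz": -3.8,"roll": 32,"fingers": -1},
    {"tx": -8.7,"ty": -13.3,"tz": -3.8,"roll": 36.3,"fingers": -1},
  ],
)

```text
clock: 1.1
tool_pos: [0.39, -0.2544, 0.3004]
tool_rot: [[-0.378, -0.926, -0.0], [-0.926, 0.378, 0.0], [0.0, 0.0, -1.0]]
ft_force: [0.5, -1.3, 0.8]
gripper_width: 0.094
```

arm_command(
  increments=[
    {"tx": -1.2,"ty": -0.45,"tz": 0,"roll": 0,"fingers": -1},
    {"tx": -2.4,"ty": -0.9,"tz": 0,"roll": 0,"fingers": -1},
    {"tx": -3.3,"ty": -1.2,"tz": 0,"roll": 0,"fingers": -1},
    {"tx": -3.75,"ty": -1.36,"tz": 0,"roll": 0,"fingers": -1},
    {"tx": -3.75,"ty": -1.36,"tz": 0,"roll": 0,"fingers": -1},
    {"tx": -3.75,"ty": -1.36,"tz": 0,"roll": 0,"fingers": -1},
  ],
)

```text
clock: 1.6
tool_pos: [0.4555, -0.1824, 0.3002]
tool_rot: [[-0.374, -0.928, -0.001], [-0.928, 0.374, 0.0], [0.0, 0.001, -1.0]]
ft_force: [-0.8, 0.1, -0.3]
gripper_width: 0.0938
```

Run:
```python
from workcell import sensors,optics
from h import *
a=optics.get_image("side");t=optics.get_image("top")
for n,d in(("side",a),("top",t)): np.savez(f"{n}1.npz",**{k:np.array(v) for k,v in d.items()})
st=sensors.state();print(st["tool_pos"],st["tool_rot"][:,0])
cv2.imwrite("pics/c2.png",np.hstack([crop(a,240,100,80,100,6),crop(t,270,150,50,100,6)]))
```

```text
[ 0.45511773 -0.18306235  0.3003871 ] [-3.75391703e-01 -9.26866243e-01  1.93834657e-04]
```

View pics/c2.png

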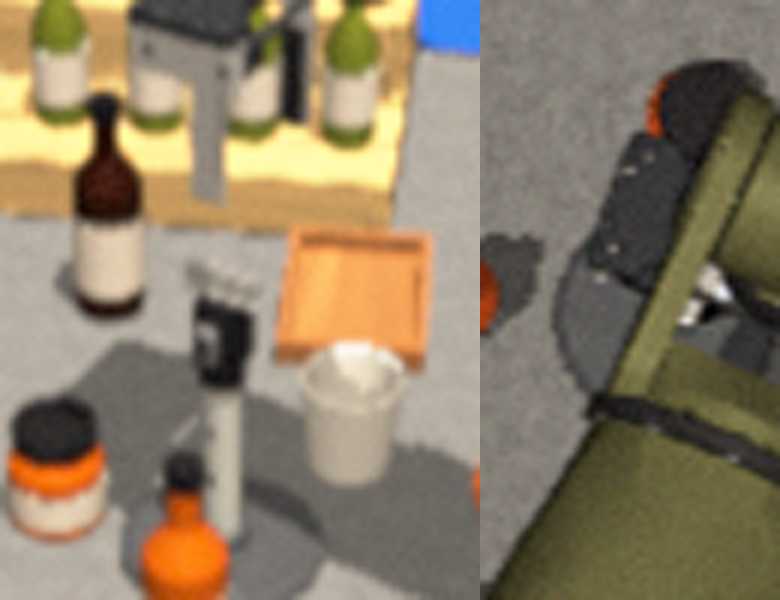

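The side view (left half) shows the finger at about (272,130) above and short of the clip at (277,147), with the fingers spread along the button axis. The tool is still about 24 mm short of the post. I finish the traverse, then go down.

arm_command(
  increments=[
    {"tx": -0.45,"ty": -0.16,"tz": 0,"roll": 0,"fingers": -1},
    {"tx": -0.88,"ty": -0.32,"tz": 0,"roll": 0,"fingers": -1},
    {"tx": -0.88,"ty": -0.32,"tz": 0,"roll": 0,"fingers": -1},
    {"tx": -0.88,"ty": -0.32,"tz": 0.8,"roll": 0,"fingers": -1},
    {"tx": -0.88,"ty": -0.32,"tz": 1.6,"roll": 0,"fingers": -1},
    {"tx": -0.88,"ty": -0.32,"tz": 2.4,"roll": 0,"fingers": -1},
    {"tx": -0.88,"ty": -0.32,"tz": 3.2,"roll": 0,"fingers": -1},
    {"tx": -0.88,"ty": -0.32,"tz": 4.0,"roll": 0,"fingers": -1},
    {"tx": -0.88,"ty": -0.32,"tz": 4.7,"roll": 0,"fingers": -1},
    {"tx": -0.88,"ty": -0.32,"tz": 5.3,"roll": 0,"fingers": -1},
    {"tx": -0.88,"ty": -0.32,"tz": 5.3,"roll": 0,"fingers": -1},
    {"tx": -0.88,"ty": -0.32,"tz": 5.3,"roll": 0,"fingers": -1},
  ],
)

```text
clock: 2.7
tool_pos: [0.4714, -0.1647, 0.1679]
tool_rot: [[-0.374, -0.927, -0.001], [-0.927, 0.374, 0.0], [0.0, 0.001, -1.0]]
ft_force: [-0.6, -1.1, 0.5]
gripper_width: 0.094
```

Run:
```python
from workcell import sensors,optics
from h import *
a=optics.get_image("side");t=optics.get_image("top")
for n,d in(("side",a),("top",t)): np.savez(f"{n}2.npz",**{k:np.array(v) for k,v in d.items()})
st=sensors.state();print(st["tool_pos"],st["tool_rot"][:,0],st["ft_force"])
cv2.imwrite("pics/c3.png",np.hstack([crop(a,250,110,60,70,8),crop(t,285,180,35,70,8)]))
```

```text
[ 0.47191043 -0.16487756  0.16905502] [-3.74330288e-01 -9.27295441e-01  3.78222771e-05] [ 0.13739465  0.16614381 -0.16685268]
```

View pics/c3.png

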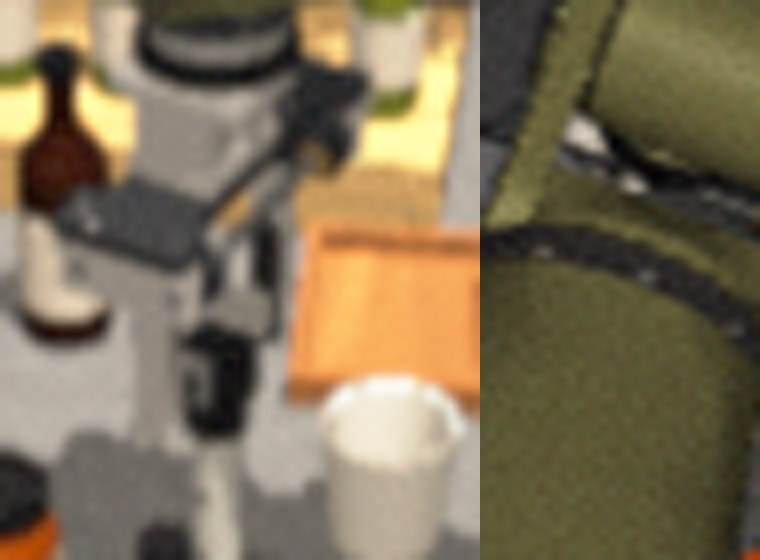

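The side crop shows the fingers straddling the black grip: near finger at about (269,158), grip at (277,157), far finger behind. Nothing else is touched. I close with a very light force first to check the centring.

arm_command(
  increments=[
    {"tx": 0,"ty": 0,"tz": 0,"roll": 0,"fingers": -0.12},
    {"tx": 0,"ty": 0,"tz": 0,"roll": 0,"fingers": -0.12},
    {"tx": 0,"ty": 0,"tz": 0,"roll": 0,"fingers": -0.12},
    {"tx": 0,"ty": 0,"tz": 0,"roll": 0,"fingers": -0.12},
    {"tx": 0,"ty": 0,"tz": 0,"roll": 0,"fingers": -0.12},
    {"tx": 0,"ty": 0,"tz": 0,"roll": 0,"fingers": -0.12},
  ],
  grip_force=3,
)

```text
clock: 3.3
tool_pos: [0.4715, -0.1647, 0.168]
tool_rot: [[-0.374, -0.927, 0.0], [-0.927, 0.374, -0.0], [-0.0, -0.0, -1.0]]
ft_force: [0.0, -0.2, -0.3]
gripper_width: 0.0575
```

Run:
```python
from workcell import sensors,optics
from h import *
a=optics.get_image("side");np.savez("side3.npz",**{k:np.array(v) for k,v in a.items()})
st=sensors.state();print(st["tool_pos"],st["ft_force"]@st["tool_rot"],st["torque"],st["gripper_width"])
cv2.imwrite("pics/c4.png",crop(a,255,130,45,50,12))
```

```text
[ 0.47143898 -0.16473062  0.16799742] [ 1.51479293  0.4315804  -0.08641061] [-0.51622622  0.26235327 -0.06282039] 0.05457280286569649
```

View pics/c4.png

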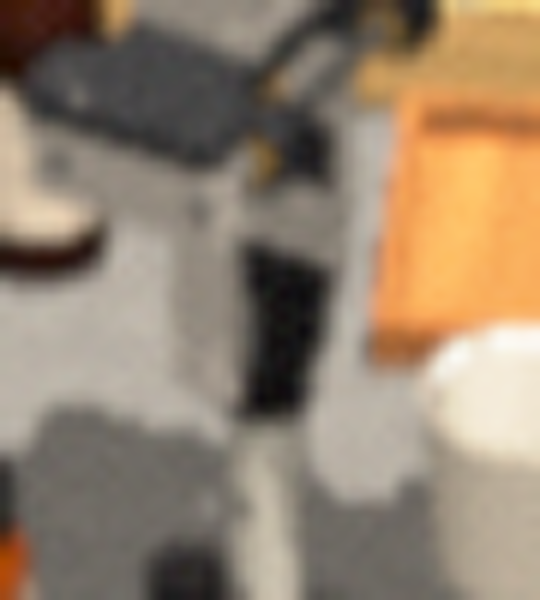

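arm_command(
  increments=[
    {"tx": 0,"ty": 0,"tz": 0,"roll": 0,"fingers": -0.12},
    {"tx": 0,"ty": 0,"tz": 0,"roll": 0,"fingers": -0.12},
  ],
)

```text
clock: 3.52
tool_pos: [0.4712, -0.1653, 0.168]
tool_rot: [[-0.375, -0.927, -0.0], [-0.927, 0.375, -0.001], [0.001, -0.0, -1.0]]
ft_force: [-2.0, -5.7, -0.2]
gripper_width: 0.0526
```

Run:
```python
from workcell import sensors
st=sensors.state();print(st["tool_pos"],st["ft_force"]@st["tool_rot"],st["torque"]@st["tool_rot"],st["gripper_width"])
```

```text
[ 0.47124392 -0.16530185  0.16799693] [ 6.00252841 -0.27128098  0.2295435 ] [-0.10409769  1.07724918  0.07915021] 0.05255458653747351
```

The far finger touches first, with 6 N along tool +x, so the tool should move about 1.5–2 mm along +x.

arm_command(
  increments=[
    {"tx": 0.04,"ty": 0,"tz": 0,"roll": 0,"fingers": -0.12},
    {"tx": 0.07,"ty": 0,"tz": 0,"roll": 0,"fingers": -0.12},
    {"tx": 0.07,"ty": 0,"tz": 0,"roll": 0,"fingers": -0.12},
    {"tx": 0.07,"ty": 0,"tz": 0,"roll": 0,"fingers": -0.12},
  ],
)

```text
clock: 3.85
tool_pos: [0.4708, -0.1663, 0.1679]
tool_rot: [[-0.374, -0.927, 0.0], [-0.927, 0.374, 0.0], [-0.0, -0.0, -1.0]]
ft_force: [0.3, -0.5, 0.5]
gripper_width: 0.0528
```

Run:
```python
from workcell import sensors
st=sensors.state();print(st["tool_pos"],st["ft_force"]@st["tool_rot"],st["torque"]@st["tool_rot"],st["gripper_width"])
```

```text
[ 0.47081836 -0.16628687  0.16794128] [ 0.3754601  -0.43607171 -0.46184768] [ 0.01160229 -0.05445537 -0.01660634] 0.05279547459375929
```

arm_command(
  increments=[
    {"tx": 0,"ty": 0,"tz": 0,"roll": 0,"fingers": -0.05},
    {"tx": 0,"ty": 0,"tz": 0,"roll": 0,"fingers": 0.0},
    {"tx": 0,"ty": 0,"tz": 0,"roll": 0,"fingers": 0.2},
    {"tx": 0,"ty": 0,"tz": 0,"roll": 0,"fingers": 1},
    {"tx": 0,"ty": 0,"tz": 0,"roll": 0,"fingers": 1},
    {"tx": 0,"ty": 0,"tz": 0,"roll": 0,"fingers": 1},
  ],
  grip_force=9,
)

```text
clock: 4.35
tool_pos: [0.4707, -0.1665, 0.168]
tool_rot: [[-0.374, -0.927, -0.0], [-0.927, 0.374, -0.0], [0.0, -0.0, -1.0]]
ft_force: [-2.1, -4.9, 0.4]
gripper_width: 0.05
```

Run:
```python
from workcell import sensors
st=sensors.state();print(st["tool_pos"],st["ft_force"]@st["tool_rot"],st["torque"]@st["tool_rot"],st["gripper_width"])
```

```text
[ 0.47071857 -0.1665116   0.16796801] [ 5.38440682  0.13758687 -0.41188039] [-0.10117965  0.89855919  0.08082055] 0.04998242232435561
```

arm_command(
  increments=[
    {"tx": 0.04,"ty": 0,"tz": 0,"roll": 0,"fingers": 1},
    {"tx": 0.04,"ty": 0,"tz": 0,"roll": 0,"fingers": 1},
    {"tx": 0.04,"ty": 0,"tz": 0,"roll": 0,"fingers": 1},
  ],
)

```text
clock: 4.6
tool_pos: [0.4706, -0.1668, 0.168]
tool_rot: [[-0.374, -0.927, 0.0], [-0.927, 0.374, 0.001], [-0.001, -0.0, -1.0]]
ft_force: [2.5, 3.5, 0.1]
gripper_width: 0.0497
```

Run:
```python
from workcell import sensors
st=sensors.state();print(st["tool_pos"],st["ft_force"]@st["tool_rot"],st["torque"]@st["tool_rot"],st["gripper_width"])
```

```text
[ 0.47060968 -0.16678026  0.16796556] [-4.15315452 -1.02313947 -0.06795914] [-0.04175879 -0.66976305  0.13798171] 0.04966341919171984
```

arm_command(
  increments=[
    {"tx": -0.017,"ty": 0,"tz": 0,"roll": 0,"fingers": 1},
    {"tx": -0.017,"ty": 0,"tz": 0,"roll": 0,"fingers": 1},
    {"tx": -0.017,"ty": 0,"tz": 0,"roll": 0,"fingers": 1},
  ],
)

```text
clock: 4.85
tool_pos: [0.4706, -0.1667, 0.168]
tool_rot: [[-0.374, -0.927, 0.0], [-0.927, 0.374, 0.0], [-0.0, -0.0, -1.0]]
ft_force: [0.3, 1.4, 0.8]
gripper_width: 0.0501
```

arm_command(
  increments=[
    {"tx": 0,"ty": 0,"tz": 0,"roll": 0,"fingers": 1},
    {"tx": 0,"ty": 0,"tz": 0,"roll": 0,"fingers": 1},
    {"tx": 0,"ty": 0,"tz": 0,"roll": 0,"fingers": 1},
    {"tx": 0,"ty": 0,"tz": 0,"roll": 0,"fingers": 1},
    {"tx": 0,"ty": 0,"tz": 0,"roll": 0,"fingers": 1},
    {"tx": 0,"ty": 0,"tz": 0,"roll": 0,"fingers": 1},
  ],
  grip_force=25,
)

```text
clock: 5.35
tool_pos: [0.4706, -0.1668, 0.168]
tool_rot: [[-0.374, -0.927, 0.0], [-0.927, 0.374, 0.0], [-0.0, -0.0, -1.0]]
ft_force: [0.6, 3.2, 2.5]
gripper_width: 0.0369
```

Run:
```python
from workcell import sensors
st=sensors.state();print(st["tool_pos"],st["ft_force"]@st["tool_rot"],st["torque"]@st["tool_rot"],st["gripper_width"])
```

```text
[ 0.47062416 -0.16680092  0.16798554] [-3.22536598  0.65634692 -2.4954024 ] [-0.12174979 -0.71147749  0.0603228 ] 0.03687195114528634
```

The gripper is at 37 mm, so both buttons are in. Draw up slowly.

arm_command(
  increments=[
    {"tx": 0,"ty": 0,"tz": -0.1,"roll": 0,"fingers": 1},
    {"tx": 0,"ty": 0,"tz": -0.2,"roll": 0,"fingers": 1},
    {"tx": 0,"ty": 0,"tz": -0.3,"roll": 0,"fingers": 1},
    {"tx": 0,"ty": 0,"tz": -0.4,"roll": 0,"fingers": 1},
    {"tx": 0,"ty": 0,"tz": -0.5,"roll": 0,"fingers": 1},
    {"tx": 0,"ty": 0,"tz": -0.6,"roll": 0,"fingers": 1},
  ],
)

```text
clock: 5.85
tool_pos: [0.4705, -0.1668, 0.1832]
tool_rot: [[-0.374, -0.927, -0.0], [-0.927, 0.374, 0.0], [-0.0, 0.0, -1.0]]
ft_force: [2.3, 3.5, -2.8]
gripper_width: 0.0367
```

Run:
```python
from workcell import sensors
st=sensors.state();print(st["tool_pos"],st["ft_force"]@st["tool_rot"],st["torque"]@st["tool_rot"],st["gripper_width"])
```

```text
[ 0.47054494 -0.16681878  0.18316397] [-4.08378951 -0.87587277  2.80239234] [ 0.14536378 -0.77531685  0.08124804] 0.03667386881735763
```

arm_command(
  increments=[
    {"tx": -0.005,"ty": 0,"tz": -0.15,"roll": 0,"fingers": 1},
    {"tx": -0.01,"ty": 0,"tz": -0.3,"roll": 0,"fingers": 1},
    {"tx": -0.015,"ty": 0,"tz": -0.45,"roll": 0,"fingers": 1},
    {"tx": -0.015,"ty": 0,"tz": -0.6,"roll": 0,"fingers": 1},
    {"tx": -0.015,"ty": 0,"tz": -0.75,"roll": 0,"fingers": 1},
    {"tx": -0.015,"ty": 0,"tz": -0.9,"roll": 0,"fingers": 1},
    {"tx": -0.015,"ty": 0,"tz": -1.05,"roll": 0,"fingers": 1},
    {"tx": -0.015,"ty": 0,"tz": -1.2,"roll": 0,"fingers": 1},
    {"tx": -0.015,"ty": 0,"tz": -1.35,"roll": 0,"fingers": 1},
    {"tx": -0.015,"ty": 0,"tz": -1.5,"roll": 0,"fingers": 1},
    {"tx": -0.015,"ty": 0,"tz": -1.68,"roll": 0,"fingers": 1},
    {"tx": -0.015,"ty": 0,"tz": -1.68,"roll": 0,"fingers": 1},
  ],
)

```text
clock: 6.85
tool_pos: [0.4707, -0.1666, 0.2259]
tool_rot: [[-0.374, -0.927, 0.0], [-0.927, 0.374, -0.0], [0.0, -0.001, -1.0]]
ft_force: [-2.6, -0.7, -1.5]
gripper_width: 0.037
```

Run:
```python
from workcell import sensors,optics
from h import *
a=optics.get_image("side");np.savez("side4.npz",**{k:np.array(v) for k,v in a.items()})
st=sensors.state();print(st["tool_pos"],st["ft_force"]@st["tool_rot"],st["torque"]@st["tool_rot"],st["gripper_width"])
cv2.imwrite("pics/c5.png",np.hstack([crop(np.load("side3.npz"),250,120,50,85,7),crop(a,250,120,50,85,7)]))
```

```text
[ 0.47067516 -0.16663869  0.22543875] [2.21887804 0.59387407 1.55496664] [-0.1459904   0.33262247  0.0660446 ] 0.03708208558065594
```

View pics/c5.png

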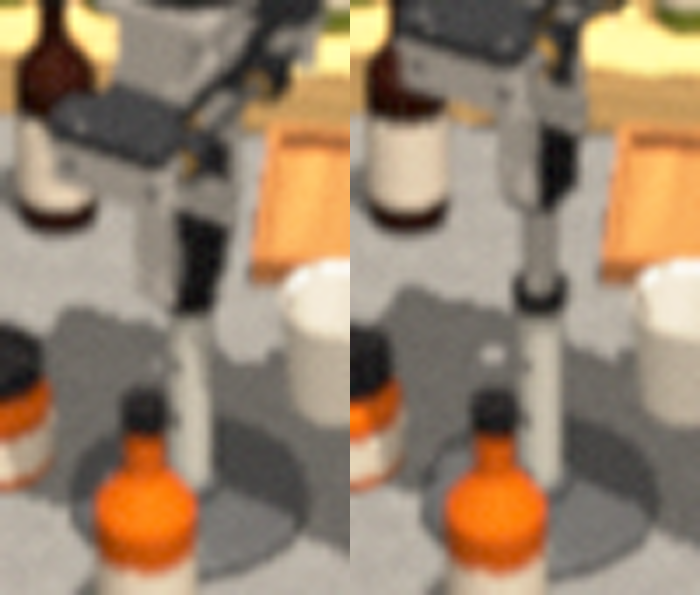

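The crop shows the inner tube drawn out above the collar at (276,161), and the foot has not moved. The mast is at about 57 mm, past the first stop. I now ease the grip so the pins ride on the wall.

arm_command(
  increments=[
    {"tx": 0,"ty": 0,"tz": 0,"roll": 0,"fingers": 1},
    {"tx": 0,"ty": 0,"tz": 0,"roll": 0,"fingers": 1},
    {"tx": 0,"ty": 0,"tz": 0,"roll": 0,"fingers": 1},
    {"tx": 0,"ty": 0,"tz": 0,"roll": 0,"fingers": 1},
  ],
  grip_force=10,
)

```text
clock: 7.23
tool_pos: [0.4707, -0.1666, 0.2251]
tool_rot: [[-0.374, -0.927, 0.0], [-0.927, 0.374, -0.0], [0.0, -0.0, -1.0]]
ft_force: [-1.2, -2.2, 2.1]
gripper_width: 0.0442
```

Run:
```python
from workcell import sensors
st=sensors.state();print(st["tool_pos"],st["ft_force"]@st["tool_rot"],st["torque"]@st["tool_rot"],st["gripper_width"])
```

```text
[ 0.47073615 -0.16658287  0.22509586] [ 2.44532739  0.26930078 -2.09256763] [-0.25806619  0.3636104   0.03585045] 0.04421194028501358
```

arm_command(
  increments=[
    {"tx": 0.008,"ty": 0,"tz": -0.1,"roll": 0,"fingers": 1},
    {"tx": 0.008,"ty": 0,"tz": -0.2,"roll": 0,"fingers": 1},
    {"tx": 0.008,"ty": 0,"tz": -0.3,"roll": 0,"fingers": 1},
    {"tx": 0.008,"ty": 0,"tz": -0.4,"roll": 0,"fingers": 1},
    {"tx": 0.008,"ty": 0,"tz": -0.5,"roll": 0,"fingers": 1},
    {"tx": 0.008,"ty": 0,"tz": -0.6,"roll": 0,"fingers": 1},
    {"tx": 0.008,"ty": 0,"tz": -0.7,"roll": 0,"fingers": 1},
    {"tx": 0.008,"ty": 0,"tz": -0.78,"roll": 0,"fingers": 1},
    {"tx": 0.008,"ty": 0,"tz": -0.78,"roll": 0,"fingers": 1},
    {"tx": 0.008,"ty": 0,"tz": -0.78,"roll": 0,"fingers": 1},
  ],
)

```text
clock: 8.07
tool_pos: [0.4709, -0.1668, 0.2459]
tool_rot: [[-0.374, -0.927, 0.002], [-0.927, 0.374, -0.001], [-0.0, -0.002, -1.0]]
ft_force: [-5.4, 4.0, 7.1]
gripper_width: 0.0499
```

Run:
```python
from workcell import sensors
st=sensors.state();print(st["tool_pos"],st["ft_force"]@st["tool_rot"],st["torque"]@st["tool_rot"],st["gripper_width"])
```

```text
[ 0.47091207 -0.16675089  0.2459399 ] [-1.70555681  6.53613077 -7.13615491] [-1.32783687 -0.3242301   0.10194108] 0.04990791408573317
```

arm_command(
  increments=[
    {"tx": 0,"ty": 0,"tz": 0,"roll": 0,"fingers": 1},
    {"tx": 0,"ty": 0,"tz": 0,"roll": 0,"fingers": 1},
  ],
)

```text
clock: 8.23
tool_pos: [0.4709, -0.1668, 0.246]
tool_rot: [[-0.374, -0.927, 0.002], [-0.927, 0.374, -0.001], [-0.0, -0.002, -1.0]]
ft_force: [-5.6, 4.1, 8.2]
gripper_width: 0.0501
```

Run:
```python
from workcell import sensors,optics
from h import *
a=optics.get_image("side");np.savez("side5.npz",**{k:np.array(v) for k,v in a.items()})
st=sensors.state();print(st["tool_pos"],st["tool_rot"],st["ft_force"]@st["tool_rot"],st["torque"]@st["tool_rot"],st["gripper_width"])
cv2.imwrite("pics/c6.png",np.hstack([crop(np.load("side4.npz"),250,115,50,90,6),crop(a,250,115,50,90,6)]))
```

```text
[ 0.47089104 -0.16675031  0.24597393] [[-3.74400770e-01 -9.27264854e-01  1.98848264e-03]
 [-9.27266984e-01  3.74400053e-01 -7.35484742e-04]
 [-6.24988557e-05 -2.11922036e-03 -9.99997752e-01]] [-1.72429413  6.67355069 -7.51676672] [-1.28653566 -0.35838458  0.07803466] 0.05008435056915361
```

View pics/c6.png

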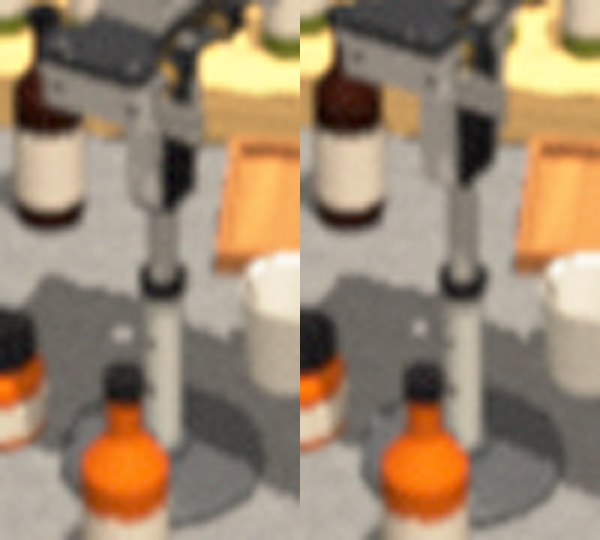

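The right half shows the grip higher, at (278,139), with the collar and foot unchanged. The 50 mm opening means the pins dropped into the second stop. There is some side load and downward push, which I relieve gently.

arm_command(
  increments=[
    {"tx": 0,"ty": 0.01,"tz": -0.01,"roll": 0,"fingers": 1},
    {"tx": 0,"ty": 0.02,"tz": -0.02,"roll": 0,"fingers": 1},
    {"tx": 0,"ty": 0.02,"tz": -0.02,"roll": 0,"fingers": 1},
  ],
)

```text
clock: 8.53
tool_pos: [0.4706, -0.1666, 0.2459]
tool_rot: [[-0.374, -0.927, 0.002], [-0.927, 0.374, -0.001], [-0.0, -0.002, -1.0]]
ft_force: [-2.3, 3.1, 5.4]
gripper_width: 0.0497
```

Run:
```python
from workcell import sensors
st=sensors.state();print(st["tool_pos"],st["ft_force"]@st["tool_rot"],st["torque"]@st["tool_rot"],st["gripper_width"])
```

```text
[ 0.47057593 -0.16655568  0.24593688] [-1.96565132  3.27387476 -5.45474402] [-0.69098753 -0.49440419  0.12663259] 0.04974691738270465
```

arm_command(
  increments=[
    {"tx": -0.008,"ty": 0.01,"tz": -0.01,"roll": 0,"fingers": 1},
    {"tx": -0.008,"ty": 0.02,"tz": -0.02,"roll": 0,"fingers": 1},
    {"tx": -0.008,"ty": 0.02,"tz": -0.03,"roll": 0,"fingers": 1},
    {"tx": -0.008,"ty": 0.02,"tz": -0.03,"roll": 0,"fingers": 1},
  ],
)

```text
clock: 8.87
tool_pos: [0.4703, -0.1664, 0.2461]
tool_rot: [[-0.374, -0.927, 0.002], [-0.927, 0.374, -0.001], [0.0, -0.002, -1.0]]
ft_force: [4.0, -1.0, 1.3]
gripper_width: 0.0501
```

Run:
```python
from workcell import sensors
st=sensors.state();print(st["tool_pos"],st["ft_force"]@st["tool_rot"],st["torque"]@st["tool_rot"],st["gripper_width"])
```

```text
[ 0.4702903  -0.16644033  0.24611938] [-0.60100671 -4.07459492 -1.29734437] [ 0.68706375 -0.17038716  0.1250309 ] 0.050062933341197824
```

arm_command(
  increments=[
    {"tx": -0.003,"ty": -0.011,"tz": -0.004,"roll": 0,"fingers": 1},
    {"tx": -0.003,"ty": -0.011,"tz": -0.004,"roll": 0,"fingers": 1},
    {"tx": -0.003,"ty": -0.011,"tz": -0.004,"roll": 0,"fingers": 1},
    {"tx": -0.003,"ty": -0.011,"tz": -0.004,"roll": 0,"fingers": 1},
    {"tx": -0.003,"ty": -0.011,"tz": -0.004,"roll": 0,"fingers": 1},
    {"tx": -0.003,"ty": -0.011,"tz": -0.004,"roll": 0,"fingers": 1},
  ],
)

```text
clock: 9.37
tool_pos: [0.4702, -0.1663, 0.246]
tool_rot: [[-0.374, -0.927, 0.001], [-0.927, 0.374, -0.0], [0.0, -0.001, -1.0]]
ft_force: [4.9, -2.7, 4.4]
gripper_width: 0.0496
```

Run:
```python
from workcell import sensors,optics
from h import *
a=optics.get_image("side");t=optics.get_image("top")
st=sensors.state();print(st["clock"],st["tool_pos"],st["ft_force"]@st["tool_rot"],st["torque"]@st["tool_rot"],st["gripper_width"])
cv2.imwrite("pics/c7.png",np.hstack([crop(a,230,100,90,110,5),crop(t,255,140,60,110,5)]))
for z in(.24,.227,.16): print(z,(proj(a,[.4705,-.1660,z])-[230,100])*5)
```

```text
9.4667 [ 0.46991073 -0.16618876  0.24561586] [ 1.87164204 -3.37140815  1.40301884] [0.7032737  0.10750101 0.12306805] 0.049768386487974846
0.24 [232.89024137 212.95794779]
0.227 [232.80243626 227.38470063]
0.16 [232.36538346 299.19433635]
```

View pics/c7.png

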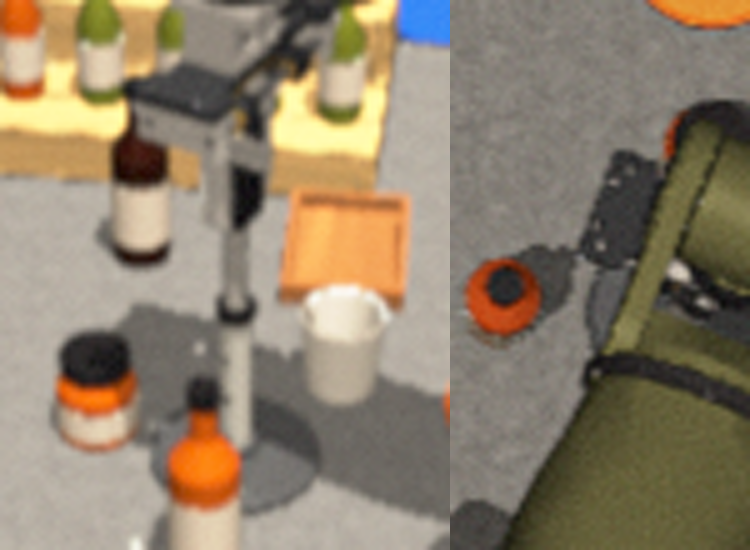

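The crop shows the post upright: collar at (277,162), grip bottom at (278,144), which matches a height of 240 mm and so the second stop. The neighbours are untouched. One last small relief of the side load, then settle.

arm_command(
  increments=[
    {"tx": 0.004,"ty": -0.009,"tz": 0,"roll": 0,"fingers": 1},
    {"tx": 0.004,"ty": -0.009,"tz": 0,"roll": 0,"fingers": 1},
    {"tx": 0.004,"ty": -0.009,"tz": 0,"roll": 0,"fingers": 1},
    {"tx": 0.004,"ty": -0.009,"tz": 0,"roll": 0,"fingers": 1},
    {"tx": 0.004,"ty": -0.009,"tz": 0,"roll": 0,"fingers": 1},
    {"tx": 0.004,"ty": -0.009,"tz": 0,"roll": 0,"fingers": 1},
    {"tx": 0.004,"ty": -0.009,"tz": 0,"roll": 0,"fingers": 1},
    {"tx": 0.004,"ty": -0.009,"tz": 0,"roll": 0,"fingers": 1},
    {"tx": 0.004,"ty": -0.009,"tz": 0,"roll": 0,"fingers": 1},
    {"tx": 0.004,"ty": -0.009,"tz": 0,"roll": 0,"fingers": 1},
    {"tx": 0.004,"ty": -0.009,"tz": 0,"roll": 0,"fingers": 1},
    {"tx": 0.004,"ty": -0.009,"tz": 0,"roll": 0,"fingers": 1},
  ],
  grip_force=9.5,
)

```text
clock: 10.47
tool_pos: [0.4701, -0.1664, 0.2457]
tool_rot: [[-0.374, -0.927, -0.0], [-0.927, 0.374, 0.0], [0.0, 0.0, -1.0]]
ft_force: [-0.3, -1.1, -2.4]
gripper_width: 0.0496
```

Run:
```python
from workcell import sensors
st=sensors.state();print(st["tool_pos"],st["ft_force"]@st["tool_rot"],st["torque"]@st["tool_rot"],st["gripper_width"],st["dq"].round(3))
```

```text
[ 0.47011381 -0.16635035  0.24574376] [ 1.09196029 -0.10733136  2.36660921] [0.1109148  0.15604672 0.17987725] 0.04960177050518954 [-0.001  0.002  0.001 -0.001 -0.    -0.001]
```

```bash
python3 -c "
from workcell import ctrl
print(ctrl.sign_off())"
```

```text
the job is handed in; nothing more can be done
None
```

The price-card post is raised and locked at its second stop. The arm is still holding the grip lightly (9.5 N) with the buttons out, so you can put the card in.

I centred the fingers on the two caps, pinched both buttons in with 25 N and drew the post up about 58 mm, past the first stop. I then eased the grip to 10 N and drew it on until the pins dropped in at the second stop.

**Last checks**
- **Buttons:** the finger opening went from 37 mm (buttons in) to 44 mm (pins riding on the tube wall) to 50 mm (out).
- **Lock:** the post took a downward push of about 7–8 N at the stop without sinking.
- **Height:** the side view puts the grip's underside at about 240 mm, which fits the second stop. The tool rose 77.7 mm rather than 80; play and a little slip in the fingers could explain this, but I did not measure the height more closely.
- **Position:** the post stands upright, and I saw no movement of its foot or of the neighbours in view.
- **Force:** just after locking there was a brief side load of about 7 N, which I worked off. The final side load was about 1 N, with about 2.4 N downward on the tool. All of this finished at about 10.5 s.

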